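Clamp the casting mould shut

ROBOT

A 6-joint arm with a two-finger parallel gripper is mounted at the origin on the work surface. World frame = base frame: x ahead of the robot, y to its left, z up, the work surface at z = 0. Lengths are in mm, angles in rad, forces in N, time in s.
With the tool pointing down it reaches from about 300 to 775 mm from the base axis. Payload 14.6 kg.
Tool frame: the origin (TCP) lies midway between the tips of the shut fingers; the grasp point (between the pads) lies 19 mm behind it; y points along the fingers, z is the direction in which the jaws open and shut, and the axes are right-handed (so a half turn about y gives the same grasp; the last joint's range is limited). The gripper opens to 94 mm and grips with 3 to 60 N. Pads are 16 mm wide; open, the fingers measure 119 mm over their backs; the gripper's body (75 mm by 177 mm) begins 78 mm behind the grasp point.
Start: joints at [-1.295, 0.3, 1.521, -0, 1.321, -0.067], TCP at [184.862, -517.992, 205.446] pointing down, gripper open.
Joint ranges: [-3.03, 3.03], [-0.79, 2.21], [0.23, 2.52], [-1.04, 4.18], [0, 3.07], [-2.55, 2.55]. Speed limits (rad/s): [2.22, 2.22, 2.57, 3.14, 3.14, 3.14].

INTERFACE

Orientations are given as [roll, pitch, yaw] about the fixed x, y, z axes, in that order (R = Rz(yaw) Ry(pitch) Rx(roll)).
In Python, from cell import manip gives the robot as it stands.
- The arm moves only by the tool play_rows, never from a script. Its argument "series" is a list of rows, each a list of 3 entries, a list of its own where there are three numbers: the shift along the tool's x, y, z in m, then the turn about the tool's y in rad, then the closure, from 0 (fully open) to 1 (shut). In form: [[[dx, dy, dz], twist, grip], ...]. A call has 1 to 20 rows; each row is the pose to reach, as a shift and turn from the pose measured when the call began, along the tool's axes at that moment; what a row does not reach only later rows make up. A row lasts 1/10 s, in which the tool goes at most 50 mm and 8.59 degrees, less where a joint would pass 70% of its speed; a pose out of reach is approached as far as the arm can. A call with a gripper value outside its range is refused whole. The fingers move at their own pace and stop on an object; "squeeze" is the grip in N (left out, the last holds). Time passes only in rows, so rows that repeat a pose let the fingers close. It gives the time, the measured TCP pose, the force and the opening at its end, in the units of the state.
- manip.read_state(): the state, without advancing time (a new reading comes with each control period).
- manip.camera(name): name is "scene" or "side" or "wrist"; returns the picture (400x640x3 uint8, red, green, blue); there is no depth.
- manip.camera_params(name): a dict with "K" (3x3 intrinsics, pixels), "rvec" (rotation vector, rad) and "tvec" (3), from world to camera coordinates, as OpenCV has them. Camera axes: x right, y down, z forward; pixel columns grow to the right and rows downward; lengths in mm; the calibration is good to about 2 mm. A picture is of the moment at which its call begins: read the wrist's pose just before it. camera_params takes no time and is no camera call; for the wrist camera it gives the pose at the moment of the call.
- manip.sign_off(): hands the job in, once; it reports no verdict.
The state is a dict: "clock": time; "joints": joint angles; "qd": joint speeds; "effort": joint torques, N m; "eef_pos": TCP position; "eef_rot": TCP orientation; "wrist_force": force on the tool from outside, world axes, zero at the start; "moment": the same for the moment, N m; "finger_gap": finger opening in mm.
Only numpy, scipy, OpenCV 4.12 (cv2) and the standard library are available. Lean on these libraries where they do the work, as an engineer would, in place of code of your own. Each camera call takes 0.05 s, during which the arm holds its last target. There are 200 camera calls.

TASK

Of the two bench clamps, one has the white plaster mould standing between its jaws. Squeeze that clamp's orange trigger towards its blue handle again and again until the sliding jaw grips the mould firmly, then let go of the clamp. Move the jaw by the trigger only: do not push the jaw or its steel bar.

Things in the scene. Friction and masses are not known exactly. Their poses are not given: they have to be found in the camera images.
- grip (a point): Squeeze point of the mould's clamp, 195 mm above the table, in its upright grip. x: level, from the fixed blue handle to the orange trigger, then mould and sliding jaw; z up. Handle's back face at x=-13 mm (bar 14 thick, 26 wide, top 235 up). Trigger's front face at x=+29 at rest, +13 or less when squeezed: so open 65 to 80 mm and close evenly along x about this point. Head below: top 137 up.
- trigger (a joint): Orange trigger (8 mm thick, 22 wide, top 230 mm above the table): angle in rad, 0 at rest, 0.33 at its stop; 0.27 is a full squeeze. Pivots 70 mm below the grip point. Springs back when released. Takes 10 to 18 N at the grip point, at most 25 N. Each full squeeze and release moves the jaw 8 to 12 mm on; a short one 4 mm or nothing.
- jaw: Black sliding jaw on the steel bar that passes through the clamp's head. Origin: centre (unpressed) of its springy grey pad's face (44 x 44 mm, 4 N per mm), 54 mm above the table. x points away from the mould, z up. A toothed bar: each squeeze steps it towards -x and it stays there. It starts 20 to 50 mm short of the mould. When it grips firmly, further squeezes hardly move it (under 2 mm).
- mould: White plaster two-part mould, a loose block of about 0.6 kg: 90 mm along the bar, 110 wide, 75 high, standing on the clamp's plywood base (15 mm thick), 2 to 10 mm off the fixed jaw at the head. Origin: centre of its underside; x along the bar, z up. The other clamp stands empty.
Things that resemble listed ones, but are neither listed nor needed, are in the scene too. Leave any red look-alike of the mould alone.

How it is judged (in metres and radians):
At the end, for the whole second after the job is handed in: The sliding jaw presses on the mould with more than 6 N, the mould stands upright (within 6 degrees) and at rest, and the trigger is released (under 0.05 rad) (contact force between jaw and mould above 6 N and angle between mould's own z axis and vertical below 0.1 rad and linear speed of mould below 0.01 m/s and value of joint trigger below 0.05 rad); the robot touches nothing.
It fails at once if the robot pushes the sliding jaw or its bar directly (more than 4 N) (contact force between any of the fingers, the arm and jaw above 4 N).
It also fails if it takes over 42 s, if anything falls off the work surface, if the arm or the gripper's body presses on something with over 40 N, if the wrist force passes 120 N, or if a joint passes its speed limit or range.

## Working session

There is one attempt and no reset: what is moved stays moved. The work goes in short steps, Python scripts to look and compute and a tool call to move; the robot and the scene stay as the last step left them, time stands still between calls to the robot, and variables do not carry over. Pictures are saved under pics/ and viewed, about 8 in all and at most 12, crops included, and the job is handed in when it is done.

Besides the shell and the picture viewer there is one more tool, called after ">>>" by a JSON object that holds its "op" and its "data", one argument or row to a line. play_rows: Moves the arm, as the interface text tells. Its arguments: {"type":"object","properties":{"series":{"type":"array","items":{"type":"array"}},"squeeze":{"type":"number"}},"required":["series"]}

```bash
mkdir -p pics; ls
python3 - <<'E'
from cell import manip
import cv2,numpy as np
s=manip.read_state();print({k:np.round(v,3).tolist() for k,v in s.items()})
for n in("scene","side"):
    im=manip.camera(n);cv2.imwrite(f"pics/{n}0.png",im[...,::-1]);p=manip.camera_params(n)
    R=cv2.Rodrigues(np.array(p["rvec"],float))[0];print(n,np.round(-R.T@np.array(p["tvec"]).ravel()),np.array(p["K"]).round(1).tolist(),R[2].round(2))
E
```

```text
pics
{'clock': 0.0, 'joints': [-1.295, 0.3, 1.522, -0.0, 1.321, -0.067], 'qd': [0.0, -0.0, 0.0, 0.0, -0.001, -0.0], 'effort': [0.001, -53.181, -35.274, 0.071, 0.024, -0.0], 'eef_pos': [184.778, -517.759, 204.917], 'eef_rot': [-1.572, 0.0, -2.799], 'wrist_force': [0.367, 0.656, 0.54], 'moment': [-0.039, 0.05, -0.036], 'finger_gap': 94.33}
scene [ 788. -378. 1215.] [[375.8, 0.0, 320.4], [0.0, 375.8, 199.5], [0.0, 0.0, 1.0]] [-0.27  0.46 -0.85]
side [-384.  994.  823.] [[391.5, 0.0, 328.2], [0.0, 391.5, 200.6], [0.0, 0.0, 1.0]] [ 0.63 -0.59 -0.51]
```

View pics/scene0.png

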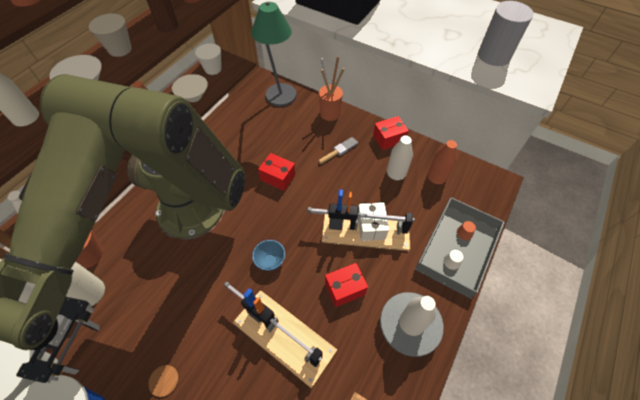

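View pics/side0.png

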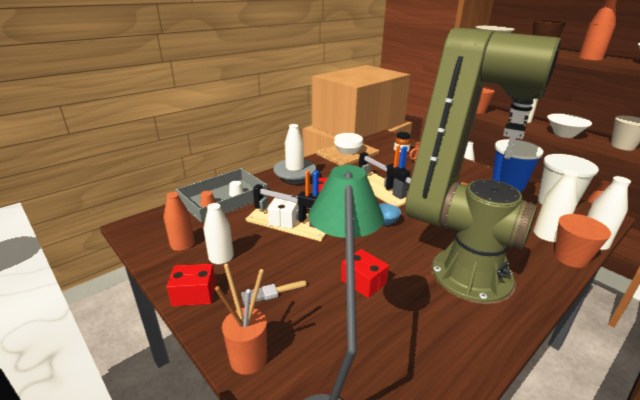

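The mould's clamp is the upper one in the scene view, with its handle near (340,200) and its jaw near (407,223). In the side view its handle is near (315,183). I'll enlarge both.

Run:
```python
import cv2,numpy as np
a=cv2.imread("pics/scene0.png");b=cv2.imread("pics/side0.png")
A=cv2.resize(a[180:260,300:420],None,fx=6.5,fy=6.5,interpolation=cv2.INTER_CUBIC)[:, :780]
cv2.imwrite("pics/c1.png",cv2.resize(a[180:260,300:420],(780,520),interpolation=cv2.INTER_CUBIC))
cv2.imwrite("pics/c2.png",cv2.resize(b[160:245,240:360],(780,552),interpolation=cv2.INTER_CUBIC))
for n,im,(y0,y1,x0,x1) in(("scene",a,(180,260,300,420)),("side",b,(160,245,240,335))):
    h=cv2.cvtColor(im[y0:y1,x0:x1],cv2.COLOR_BGR2HSV)
    for c,lo,hi in(("blue",(105,120,60),(125,255,255)),("orange",(5,170,130),(16,255,255))):
        m=cv2.inRange(h,lo,hi);N,l,st,ce=cv2.connectedComponentsWithStats(m)
        for i in range(1,N):
            if st[i,4]>5:print(n,c,st[i]+[x0,y0,0,0,0],ce[i]+[x0,y0])
```

```text
scene blue [337 190   6  21  73] [339.54794521 199.79452055]
scene orange [348 191   5   8  26] [350.  194.5]
side blue [312 170   7  26 143] [315.04195804 182.16083916]
side orange [305 170   4  26  91] [306.6043956  183.42857143]
```

View pics/c1.png

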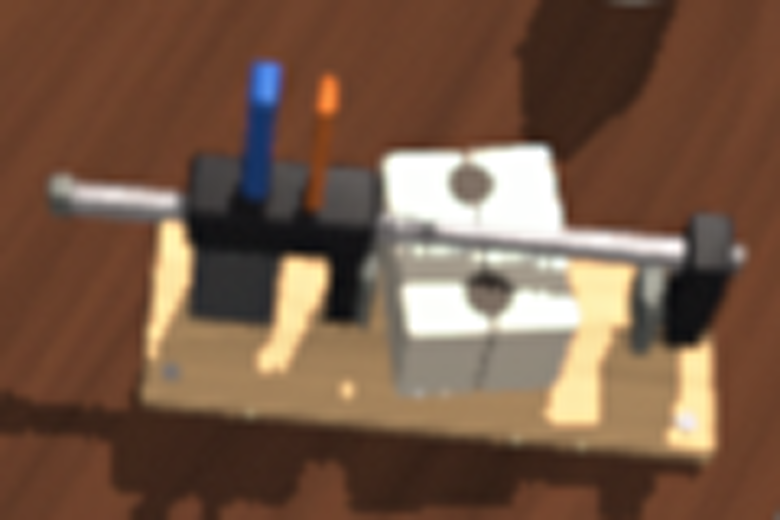

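View pics/c2.png

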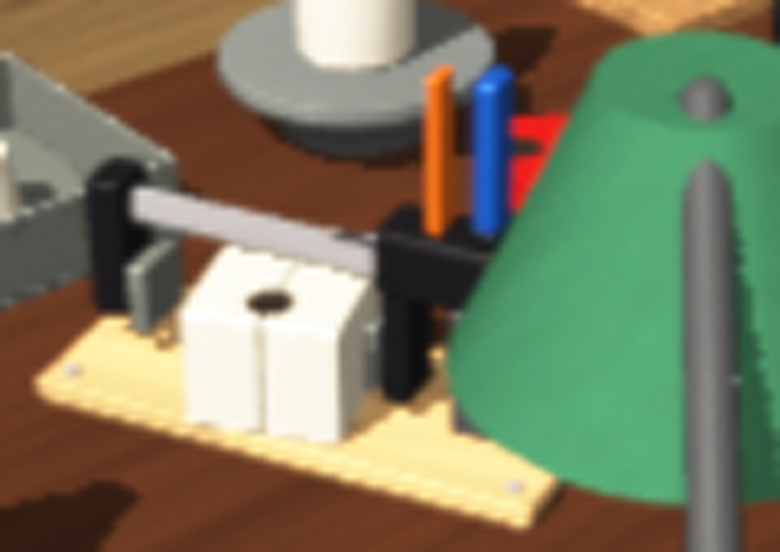

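```bash
cat > h.py <<'E'
import numpy as np,cv2
from cell import manip
def ray(n,uv,p=None):
    p=p or manip.camera_params(n);R=cv2.Rodrigues(np.array(p["rvec"],float))[0]
    d=R.T@np.linalg.inv(np.array(p["K"]))@np.array([uv[0],uv[1],1.]);return -R.T@np.array(p["tvec"],float).ravel(),d
def onz(n,uv,z,p=None):
    c,d=ray(n,uv,p);return c+d*(z-c[2])/d[2]
E
python3 - <<'E'
from h import *
A=lambda u,v:(300+u/6.5-.4,180+v/6.5-.4)
B=lambda u,v:(240+u/6.5-.4,160+v/6.5-.4)
for nm,n,uv,z in [("blue","scene",A(266,84),235),("orange","scene",A(328,88),230),("blue","side",B(496,76),235),("orange","side",B(440,72),230),
 ("baseL","scene",A(145,403),15),("baseR","scene",A(710,460),15),("sbaseL","side",B(38,388),15),("sbaseR","side",B(525,520),15),
 ("barL","scene",A(65,193),115),("barR","scene",A(738,253),115)]:
    print(nm,n,onz(n,uv,z).round(0))
a,b=[onz("scene",A(*q),15) for q in((145,403),(710,460))];print(np.arctan2(*(b-a)[1::-1]))
a,b=[onz("side",B(*q),15) for q in((525,520),(38,388))];print(np.arctan2(*(b-a)[1::-1]))
a,b=[onz("scene",A(*q),115) for q in((65,193),(738,253))];print(np.arctan2(*(b-a)[1::-1]))
E
```

```text
blue scene [516. 211. 235.]
orange scene [541. 227. 230.]
blue side [513. 211. 235.]
orange side [543. 224. 230.]
baseL scene [500. 128.  15.]
baseR scene [777. 255.  15.]
sbaseL side [712. 384.  15.]
sbaseR side [435. 256.  15.]
barL scene [426. 168. 115.]
barR scene [743. 318. 115.]
0.4318008679651949
0.43096320684091355
0.440280338832799
```

>>> {"op": "play_rows", "data": {
  "series": [
    [[0,-0.05,0],0,0],
    [[0,-0.095,0],0,0],
    [[-0.28,-0.095,-0.288],-0.8,0.22],
    [[-0.28,-0.095,-0.288],-0.8,0.22],
    [[-0.28,-0.095,-0.288],-0.8,0.22],
    [[-0.28,-0.095,-0.288],-0.8,0.22],
    [[-0.28,-0.095,-0.288],-0.8,0.22],
    [[-0.28,-0.095,-0.288],-0.8,0.22],
    [[-0.561,-0.095,-0.576],-1.661,0.22],
    [[-0.561,-0.095,-0.576],-1.661,0.22],
    [[-0.561,-0.095,-0.576],-1.661,0.22],
    [[-0.561,-0.095,-0.576],-1.661,0.22],
    [[-0.561,-0.095,-0.576],-1.661,0.22],
    [[-0.561,-0.095,-0.576],-1.661,0.22],
    [[-0.561,-0.095,-0.576],-1.661,0.22],
    [[-0.561,-0.095,-0.576],-1.661,0.22],
    [[-0.561,-0.095,-0.576],-1.661,0.22],
    [[-0.561,-0.095,-0.576],-1.661,0.22],
    [[-0.561,-0.095,-0.576],-1.661,0.22],
    [[-0.561,-0.095,-0.576],-1.661,0.22]
  ],
  "squeeze": 24
}}

```text
clock: 2.1
eef_pos: [519.5, 213.9, 299.5]
eef_rot: [-1.573, 0.001, -1.136]
wrist_force: [-0.6, -0.4, -0.0]
finger_gap: 73.1
```

Run:
```python
from h import *
p=manip.camera_params("wrist");im=manip.camera("wrist")[...,::-1].copy();cv2.imwrite("pics/w0.png",im)
h=cv2.cvtColor(im,cv2.COLOR_BGR2HSV)
for c,z,lo,hi in(("blue",235,(105,120,60),(125,255,255)),("orange",230,(5,170,130),(16,255,255))):
    N,l,st,ce=cv2.connectedComponentsWithStats(cv2.inRange(h,lo,hi))
    for i in range(1,N):
        if st[i,4]>60:print(c,st[i],ce[i].round(),onz("wrist",ce[i],z,p).round(1))
R=cv2.Rodrigues(np.array(p["rvec"],float))[0];P=lambda q:(lambda c:(np.array(p["K"])@c/c[2])[:2].round(0))(R@np.array(q,float)+np.array(p["tvec"]).ravel())
print(P([514.5,211,235]),P([542,225.5,230]),-R.T@np.array(p["tvec"]).ravel())
```

```text
blue [305 177  16  42 586] [313. 198.] [510.8 218.6 235. ]
orange [337 178  15  38 251] [344. 195.] [535.3 231.5 230. ]
[313. 207.] [347. 204.] [491.64483997 272.89904505 479.17783496]
```

View pics/w0.png

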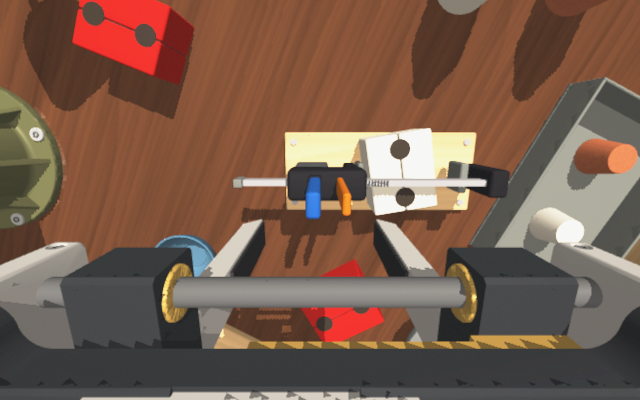

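The wrist view shows the handle top at about (313,204) and the trigger top at about (346,204), both between the fingers. That agrees with the prediction to about 2 mm, so I'll go down and make the first squeeze.

>>> {"op": "play_rows", "data": {
  "series": [
    [[0,0.04,0],0,0.17],
    [[0,0.08,0],0,0.17],
    [[0,0.1,0],0,0.17],
    [[0,0.1235,0],0,0.17],
    [[0,0.1235,0],0,0.17]
  ],
  "squeeze": 24
}}

```text
clock: 2.65
eef_pos: [518.0, 211.2, 174.5]
eef_rot: [-1.576, 0.001, -1.139]
wrist_force: [0.2, -0.0, 0.5]
finger_gap: 78.2
```

>>> {"op": "play_rows", "data": {
  "series": [
    [[0,0,0],0,0.75],
    [[0,0,0],0,0.75],
    [[0,0,0],0,0.75],
    [[0,0,0],0,0.75],
    [[0,0,0],0,0.75],
    [[0,0,0],0,0.75],
    [[0,0,0],0,0.75],
    [[0,0,0],0,0.75]
  ]
}}

```text
clock: 3.45
eef_pos: [519.6, 211.7, 175.7]
eef_rot: [-1.57, 0.001, -1.139]
wrist_force: [10.1, 4.1, -3.5]
finger_gap: 24.1
```

>>> {"op": "play_rows", "data": {
  "series": [
    [[0,0,0],0,0.25],
    [[0,0,0],0,0.25],
    [[0,0,0],0,0.25],
    [[0,0,0],0,0.25],
    [[0,0,0],0,0.25],
    [[0,0,0],0,0.25]
  ]
}}

```text
clock: 4.05
eef_pos: [519.4, 211.7, 175.5]
eef_rot: [-1.571, 0.001, -1.139]
wrist_force: [-0.0, -0.5, 0.7]
finger_gap: 68.1
```

```bash
cat > look.py <<'E'
from h import *
import sys
s=manip.read_state();p=manip.camera_params("wrist");t=sys.argv[1]
w=manip.camera("wrist")[...,::-1];cv2.imwrite(f"pics/w{t}.png",w)
b=manip.camera("scene")[...,::-1];cv2.imwrite(f"pics/s{t}.png",b)
print(s["clock"],s["finger_gap"],s["wrist_force"])
# change on the bar's far end versus start
c=lambda im:cv2.resize(im[180:260,300:440],(800,457),interpolation=cv2.INTER_CUBIC)
cv2.imwrite(f"pics/sc{t}.png",c(b))
E
python3 look.py 1
```

```text
4.05 68.07818896375038 [-0.03126358 -0.45248328  0.72808277]
```

View pics/sc1.png

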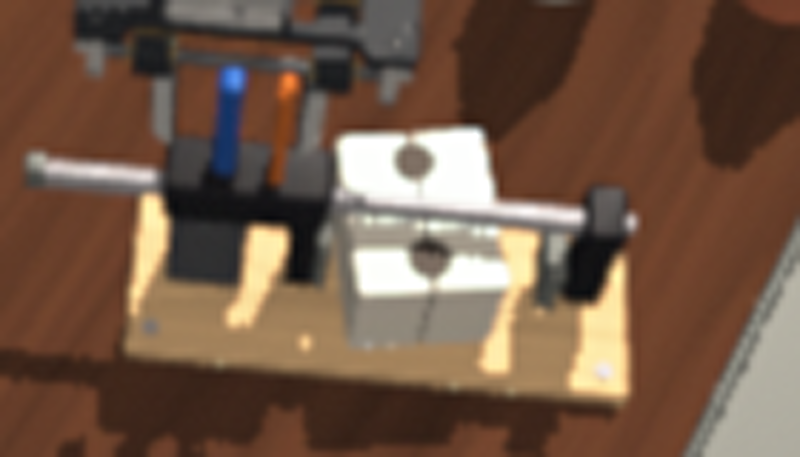

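The jaw has moved about 11 mm, so the first squeeze was full. I'll carry on with two cycles per call and track the jaw by template matching.

>>> {"op": "play_rows", "data": {
  "series": [
    [[0,0,0],0,0.77],
    [[0,0,0],0,0.77],
    [[0,0,0],0,0.77],
    [[0,0,0],0,0.77],
    [[0,0,0],0,0.77],
    [[0,0,0],0,0.77],
    [[0,0,0],0,0.77],
    [[0,0,0],0,0.77],
    [[0,0,0],0,0.25],
    [[0,0,0],0,0.25],
    [[0,0,0],0,0.25],
    [[0,0,0],0,0.25],
    [[0,0,0],0,0.25],
    [[0,0,0],0,0.25]
  ]
}}

```text
clock: 5.55
eef_pos: [519.2, 211.6, 175.3]
eef_rot: [-1.572, 0.001, -1.139]
wrist_force: [-0.4, 0.4, -0.4]
finger_gap: 68.5
```

```bash
cat >> look.py <<'E'
up=lambda im:cv2.resize(im,None,fx=8,fy=8,interpolation=cv2.INTER_CUBIC)
a=cv2.imread("pics/scene0.png");r0,r1,c0,c1=210,236,402,417
loc=cv2.minMaxLoc(cv2.matchTemplate(up(b[200:246,375:425].copy()),up(a[r0:r1,c0:c1]),cv2.TM_CCOEFF_NORMED))
uv=np.array([loc[3][0]/8+375-c0,loc[3][1]/8+200-r0])
q=np.array([406.,220.]);d=onz("scene",q+uv,115)-onz("scene",q,115)
print("score",round(loc[1],3),"jaw travel",(d[:2]@[.908,.419]).round(1),"across",(d[:2]@[-.419,.908]).round(1))
E
python3 look.py 2
```

```text
5.55 68.53964084049953 [-0.40055714  0.44005071 -0.38324303]
score 0.651 jaw travel -19.2 across -0.7
```

>>> {"op": "play_rows", "data": {
  "series": [
    [[0,0,0],0,0.77],
    [[0,0,0],0,0.77],
    [[0,0,0],0,0.77],
    [[0,0,0],0,0.77],
    [[0,0,0],0,0.77],
    [[0,0,0],0,0.77],
    [[0,0,0],0,0.77],
    [[0,0,0],0,0.77],
    [[0,0,0],0,0.25],
    [[0,0,0],0,0.25],
    [[0,0,0],0,0.25],
    [[0,0,0],0,0.25],
    [[0,0,0],0,0.25],
    [[0,0,0],0,0.25]
  ]
}}

```text
clock: 7.05
eef_pos: [519.0, 211.5, 175.1]
eef_rot: [-1.572, 0.001, -1.139]
wrist_force: [0.0, -0.3, 0.2]
finger_gap: 68.3
```

```bash
python3 look.py 3
```

```text
7.05 68.296608457568 [ 0.0349786  -0.28098643  0.16186338]
score 0.584 jaw travel -27.1 across -1.1
```

View pics/sc3.png

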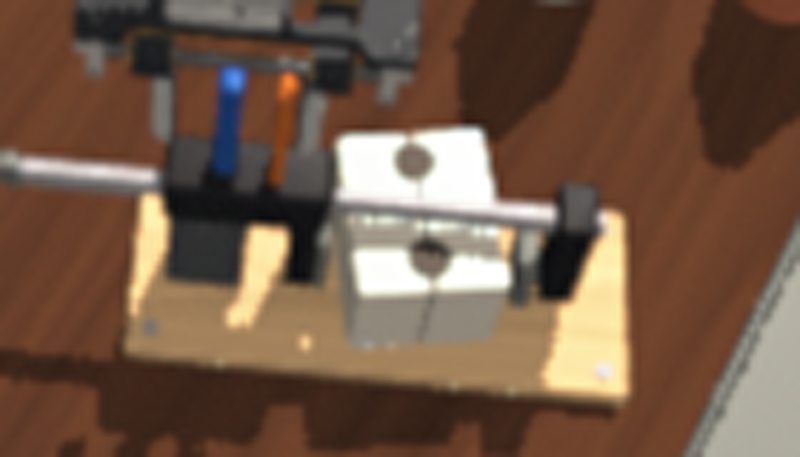

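Travel so far is about 28 mm, roughly 9 mm per squeeze, and a gap to the mould remains.

>>> {"op": "play_rows", "data": {
  "series": [
    [[0,0,0.001],0,0.77],
    [[0,0,0.001],0,0.77],
    [[0,0,0.001],0,0.77],
    [[0,0,0.001],0,0.77],
    [[0,0,0.001],0,0.77],
    [[0,0,0.001],0,0.77],
    [[0,0,0.001],0,0.77],
    [[0,0,0.001],0,0.77],
    [[0,0,0.001],0,0.25],
    [[0,0,0.001],0,0.25],
    [[0,0,0.001],0,0.25],
    [[0,0,0.001],0,0.25],
    [[0,0,0.001],0,0.25],
    [[0,0,0.001],0,0.25]
  ]
}}

```text
clock: 8.55
eef_pos: [519.8, 211.9, 174.9]
eef_rot: [-1.573, 0.001, -1.139]
wrist_force: [-0.2, -0.5, -0.7]
finger_gap: 68.4
```

```bash
python3 look.py 4
```

```text
8.55 68.36685222153893 [-0.22524387 -0.45590297 -0.68018969]
score 0.577 jaw travel -35.0 across -1.0
```

>>> {"op": "play_rows", "data": {
  "series": [
    [[0,0,0],0,0.77],
    [[0,0,0],0,0.77],
    [[0,0,0],0,0.77],
    [[0,0,0],0,0.77],
    [[0,0,0],0,0.77],
    [[0,0,0],0,0.77],
    [[0,0,0],0,0.77],
    [[0,0,0],0,0.77]
  ]
}}

```text
clock: 9.45
eef_pos: [519.7, 211.8, 175.1]
eef_rot: [-1.573, 0.001, -1.139]
wrist_force: [-3.7, -2.6, 1.3]
finger_gap: 24.5
```

>>> {"op": "play_rows", "data": {
  "series": [
    [[0,0,0],0,0.25],
    [[0,0,0],0,0.25],
    [[0,0,0],0,0.25],
    [[0,0,0],0,0.25],
    [[0,0,0],0,0.25],
    [[0,0,0],0,0.25]
  ]
}}

```text
clock: 10.05
eef_pos: [519.5, 211.7, 174.8]
eef_rot: [-1.574, 0.001, -1.139]
wrist_force: [-1.2, -0.3, 0.4]
finger_gap: 68.4
```

```bash
python3 look.py 5
```

```text
10.05 68.41578487856088 [-1.16360183 -0.29792389  0.36102782]
score 0.574 jaw travel -43.0 across -1.4
```

View pics/sc5.png

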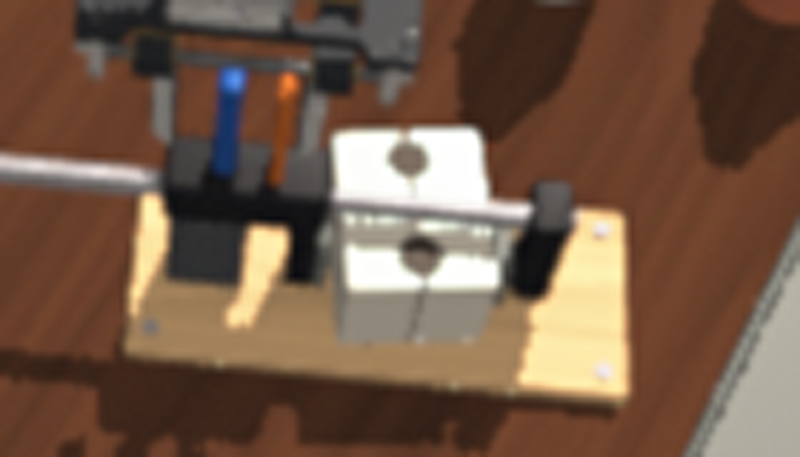

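The jaw now touches the mould, which has squared up and is sliding towards the fixed jaw. I'll keep going.

>>> {"op": "play_rows", "data": {
  "series": [
    [[0,0,0],0,0.78],
    [[0,0,0],0,0.78],
    [[0,0,0],0,0.78],
    [[0,0,0],0,0.78],
    [[0,0,0],0,0.78],
    [[0,0,0],0,0.78],
    [[0,0,0],0,0.78],
    [[0,0,0],0,0.78]
  ]
}}

```text
clock: 10.95
eef_pos: [519.7, 211.7, 175.1]
eef_rot: [-1.573, 0.001, -1.139]
wrist_force: [-0.1, -0.8, 0.6]
finger_gap: 24.4
```

>>> {"op": "play_rows", "data": {
  "series": [
    [[0,0,0],0,0.25],
    [[0,0,0],0,0.25],
    [[0,0,0],0,0.25],
    [[0,0,0],0,0.25],
    [[0,0,0],0,0.25],
    [[0,0,0],0,0.25]
  ]
}}

```text
clock: 11.55
eef_pos: [519.4, 211.6, 174.9]
eef_rot: [-1.574, 0.001, -1.139]
wrist_force: [0.4, -0.5, 0.6]
finger_gap: 68.5
```

```bash
python3 look.py 6
```

```text
11.55 68.49491732242454 [ 0.42475487 -0.48660071  0.56752484]
score 0.573 jaw travel -46.7 across -1.3
```

>>> {"op": "play_rows", "data": {
  "series": [
    [[0,0,0],0,0.78],
    [[0,0,0],0,0.78],
    [[0,0,0],0,0.78],
    [[0,0,0],0,0.78],
    [[0,0,0],0,0.78],
    [[0,0,0],0,0.78],
    [[0,0,0],0,0.78],
    [[0,0,0],0,0.78]
  ]
}}

```text
clock: 12.45
eef_pos: [519.7, 211.6, 175.1]
eef_rot: [-1.573, 0.001, -1.139]
wrist_force: [1.6, 0.2, -0.1]
finger_gap: 24.6
```

>>> {"op": "play_rows", "data": {
  "series": [
    [[0,0,0],0,0.25],
    [[0,0,0],0,0.25],
    [[0,0,0],0,0.25],
    [[0,0,0],0,0.25],
    [[0,0,0],0,0.25],
    [[0,0,0],0,0.25]
  ]
}}

```text
clock: 13.05
eef_pos: [519.4, 211.5, 174.8]
eef_rot: [-1.574, 0.001, -1.139]
wrist_force: [-0.7, 0.6, 0.1]
finger_gap: 67.9
```

```bash
python3 look.py 7
```

```text
13.05 67.88989020833002 [-0.68669348  0.6422947   0.07976169]
score 0.575 jaw travel -47.1 across -1.4
```

View pics/sc7.png

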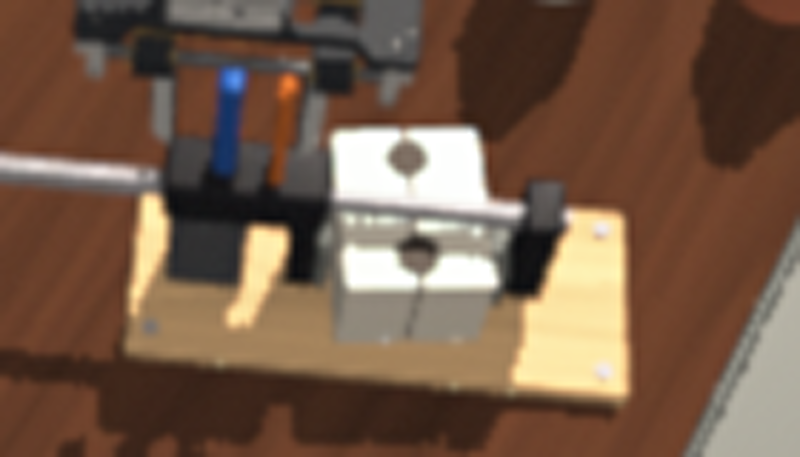

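The last full squeeze moved the jaw only 0.4 mm. I'll do one more to confirm, then release and rise clear.

>>> {"op": "play_rows", "data": {
  "series": [
    [[0,0,0],0,0.78],
    [[0,0,0],0,0.78],
    [[0,0,0],0,0.78],
    [[0,0,0],0,0.78],
    [[0,0,0],0,0.78],
    [[0,0,0],0,0.78],
    [[0,0,0],0,0.78],
    [[0,0,0],0,0.78],
    [[0,0,0],0,0.2],
    [[0,0,0],0,0.2],
    [[0,0,0],0,0.2],
    [[0,0,0],0,0.2],
    [[0,0,0],0,0.2],
    [[0,0,0],0,0.2]
  ]
}}

```text
clock: 14.55
eef_pos: [519.0, 211.4, 174.5]
eef_rot: [-1.575, 0.001, -1.139]
wrist_force: [1.0, 0.2, -0.3]
finger_gap: 68.9
```

```bash
python3 look.py 8
```

```text
14.55 68.85298621005312 [ 1.01253424  0.18556205 -0.29514951]
score 0.575 jaw travel -47.1 across -1.4
```

>>> {"op": "play_rows", "data": {
  "series": [
    [[0,-0.03,0],0,0.2],
    [[0,-0.07,0],0,0.2],
    [[0,-0.11,0],0,0.2],
    [[0,-0.14,0],0,0.2],
    [[0,-0.14,0],0,0.2],
    [[0,-0.14,0],0,0.2],
    [[0,-0.14,0],0,0.2]
  ]
}}

```text
clock: 15.35
eef_pos: [519.3, 211.4, 313.1]
eef_rot: [-1.577, 0.001, -1.139]
wrist_force: [-0.3, -0.3, -0.9]
finger_gap: 75.4
```

```bash
python3 look.py 9
```

```text
15.35 75.38797877267729 [-0.31520596 -0.3429729  -0.86638395]
score 0.575 jaw travel -47.1 across -1.4
```

View pics/w9.png

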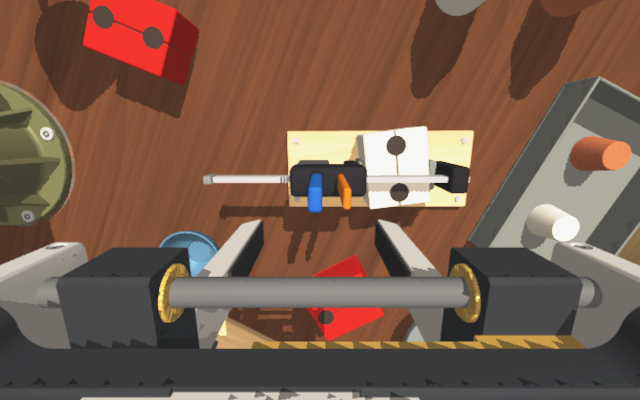

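The jaw at (452,178) is against the mould (365–428), the trigger at (345,190) is back at rest, and the fingers are clear above. I'll hand in.

```bash
python3 -c "
from cell import manip
print(manip.sign_off())"
```

```text
the job is handed in; nothing more can be done
None
```

I squeezed the trigger of the mould's clamp eight times, let go, rose clear and handed the job in at about 15.5 s of the 42 s allowed.

- **Jaw travel:** the sliding jaw moved about 47 mm in all. Each of the first five squeezes moved it 8 to 11 mm. The sixth moved it 3.7 mm, the seventh 0.4 mm and the eighth 0 mm, even though the fingers closed as far as before where I read the opening. I take that as a firm grip, but I could not measure the jaw's force on the mould directly.
- **Final view:** the mould stands upright with the jaw against it, and the trigger looks back at rest. The gripper is clear above, with a wrist force of about 1 N.
- **Weak check:** the match used to track the jaw scored only about 0.58, because the lighting and background changed as it moved. The pictures I viewed agreed with it.

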